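# Plant the keyed locating post in the weld fixture

### The job

Take the yellow locating post out of the blue rack, stand it in the turning cup and let go of it, then take it again the other way, across its thin sides. Put its pin in the keyed hole of the fixture's brass bush, feel for the key-way near the red line by turning the post until the key matches, and lower it through, holding it until its collar sits flat on the bush between the two tube stubs; then let go, leaving it there upright and still. Leave the other things on the bench where they are.

Things in the scene. Friction and masses are not known exactly. Their poses are not given: they have to be found in the camera images.
- post: loose locating post, 350 to 600 g: yellow head on a steel collar (34 mm diameter, 6 mm thick) with a keyed steel pin below. Origin: centre of the collar's underside; z up along the post, x towards the key, which is also where the white stripe on the head's top lies (along the head's +x edge).
- post_head (a point): centre of the post's yellow rectangular head, 29 mm above the post's origin. The head measures 26 mm along the post's x, 40 mm along its y and 46 mm in height (6 to 52 mm above the origin).
- post_tip (a point): lower end of the post's pin, 34 mm below its origin. The pin is round, 16 mm diameter, the lowest 5 mm tapered to 11 mm. A copper key 5 mm wide on its +x side runs from the collar to 24 mm below it and stands out to 12.5 mm from the axis; the lowest 10 mm have no key.
- rack_seat (a point): centre of the blue rack's shelf (fixed), 55 mm above the bench, where the collar rests at the start, pin in a 27 mm square hole, post x within 0.15 rad of this x. Two cheeks 32 mm wide, 52 mm tall above the seat, stand with inner faces at x = +-19 mm, close to the head: here it can be taken only across its 40 mm width (fingers closing along y).
- cup_mouth (a point): turning cup (fixed): an upright pipe stub, 29 mm bore, about 41 mm outside, on a green foot 90 x 90 x 8 mm. This point is the centre of its rim, 50 mm above the bench, bore 42 mm deep. The post's pin goes in at any turn and the collar rests on the rim; the head is then free on all four sides.
- keyhole (a point): centre of the keyed hole (open below) on the top face of the brass bush in the weld fixture, 55 mm above the bench, z up. Bush 14 mm thick, hole 18.4 mm diameter; key-way 7.4 mm wide, reaching 14 mm from the centre. It points along this +x, the red line's side, only within about 0.45 rad either way: the bush has crept round. It is stiff (1 N m) and does not follow a lightly pressed key.
- fixture: weld fixture (fixed), grey plate 140 x 140 mm; origin on the bench under the hole, axes as the keyhole's. Two tube stubs 20 x 20 mm, 66 mm tall above the plate, stand at +-y with near faces 26 mm from the hole's centre: the seated head is 6 mm from each, so there it can be held only across its 26 mm thickness (fingers closing along x).
- hammer: hammer, 240 mm long, lying, a bystander to be left alone
- wire_brush: wire brush, 200 mm long, lying, a bystander to be left alone
- angle_offcut: steel angle offcut, 70 x 30 x 30 mm, a bystander to be left alone; origin at the centre of its underside
- magnet: red square holding magnet, 50 x 50 x 16 mm, a bystander to be left alone; origin at the centre of its underside
- spray_can: blue spray can, 58 mm across, 150 mm tall, a bystander to be left alone; origin at the centre of its underside
- pipe_ring: pipe ring, 52 mm outside, 30 mm tall, a bystander to be left alone; origin at the centre of its underside
- paste_jar: jar, 60 mm across, 60 mm tall, a bystander to be left alone; origin at the centre of its underside
Not all that is in view belongs to the job. Several things have the shape of the post; the one meant has the colours described above. Of the things that look like the fixture, the smaller one is meant.

How it is judged:
On the way, in this order (a step that is already met when the one before it is completed fails the run):
1. the post stands in the turning cup, collar on the rim, let go (z of post in the frame of cup_mouth between -0.004 and 0.004 m and horizontal distance between post and cup_mouth below 0.012 m and angle between post's own z axis and vertical below 0.07 rad and contact force between the fingers and post below 0.3 N), for 0.2 s.
2. the post is fully home in the keyed hole while the fingers still hold it (z of post in the frame of keyhole between -0.003 and 0.003 m and horizontal distance between post and keyhole below 0.004 m and angle between post's own z axis and vertical below 0.07 rad and contact force between the fingers and post above 1 N), for 0.1 s.
At the end, for the whole second after the job is handed in: the post stands in the keyed hole, its collar's underside within 3 mm of the bush's top, within 4 mm of the hole's centre, upright within 0.07 rad, at rest and released (z of post in the frame of keyhole between -0.003 and 0.003 m and horizontal distance between post and keyhole below 0.004 m and angle between post's own z axis and vertical below 0.07 rad and linear speed of post below 0.02 m/s and contact force between the fingers and post below 0.1 N); the robot touches nothing.
It fails at once if a bystander is moved by more than 30 mm (distance of any of hammer, wire_brush, angle_offcut, magnet, spray_can, pipe_ring, paste_jar from where it was at the start of the episode above 0.03 m).
It also fails if it takes over 72 s, if anything falls off the work surface, if the arm or the gripper's body presses on something with over 40 N, if the wrist force passes 120 N, or if a joint passes its speed limit or range.

### The arm

A 6-joint arm with a two-finger parallel gripper is mounted at the origin on the work surface. World frame = base frame: x ahead of the robot, y to its left, z up, the work surface at z = 0. Lengths are in m, angles in rad, forces in N, time in s.
With the tool pointing down it reaches from about 0.275 to 1 m from the base axis. Payload 8.4 kg.
Tool frame: the origin (TCP) lies on the centre line of the jaws, within the pads' length; the fingertips stand 17 mm ahead of it and the grasp point (between the pads) lies 2 mm behind it (bot.tcp_to_tips is the y of the fingertips in the tool frame, in m); y points along the fingers, z is the direction in which the jaws open and shut, and the axes are right-handed (so a half turn about y gives the same grasp; the last joint's range is limited). The gripper opens to 85 mm and grips with 20 to 120 N. Pads are 22 mm wide; open, the fingers measure 114 mm over their backs; the gripper's body (76 mm by 85 mm) begins 54 mm behind the grasp point. The pads swing forward as they close: fully open they stand 13 mm farther back than shut.
Start: joints at [1.153, 0.353, 1.633, -0, 1.155, -0.002], TCP at [0.252, 0.572, 0.248] pointing down, gripper open.
Joint ranges: [-2.63, 2.63], [-0.92, 2.1], [0.06, 2.66], [-1.3, 4.44], [0, 2.69], [-3.02, 3.02]. Speed limits (rad/s): [2.22, 2.22, 2.79, 3.14, 3.14, 3.14].

### API

Orientations are given as a unit quaternion [x, y, z, w].
In Python, from workcell import bot, hand, kinematics, get_obs, vision, hand_in gives the robot as it stands. The module is installed in compiled form; this text tells all that it offers. Calls block until the motion is done:
- bot.reach(position, orientation): joint-space move of the TCP to a pose.
- bot.servo_line(position, ori=None, velocity=0.15): straight line of the TCP; ori=None keeps the orientation; velocity is the mean speed in m/s.
- bot.goto_joints(angles): joint-space move.
- hand.move_gripper(opening, strength=None): finger opening in m; strength is the grip in N (None keeps the last); returns when the fingers have stopped.
- bot.dwell(seconds).
- kinematics.solve_ik(position, orientation): joint angles nearest the present ones, or None.
- get_obs(): the state.
- vision.read_camera(name): name is "side" or "top" or "wrist"; returns a dict with "frame" (400x640x3 uint8, red, green, blue), "intrinsics" (3x3 intrinsics, pixels), "view" (4x4, takes a point from world to camera coordinates). Camera axes: x right, y down, z forward; pixel columns grow to the right and rows downward; lengths in m; the calibration is good to about 2 mm. A picture is of the moment at which its call begins. There is no depth.
A pose or a line that the arm cannot do raises bot.IKError and nothing moves.
- hand_in(): hands the job in, once; it reports no verdict.
The state is a dict: "time_s": time; "joint_pos": joint angles; "joint_vel": joint speeds; "joint_efforts": joint torques, N m; "position": TCP position; "orientation": TCP orientation; "wrist_force": force on the tool from outside, world axes, zero at the start; "ft_torque": the same for the moment, N m; "gripper_width": finger opening in m.
Only numpy, scipy, OpenCV 4.12 (cv2) and the standard library are available. Lean on these libraries where they do the work, as an engineer would, in place of code of your own. Each camera call takes 0.05 s, during which the arm holds its last target.

## Working session

There is one attempt and no reset: what is moved stays moved. The work goes in short steps, each a Python script; the robot and the scene stay as the last script left them, time stands still between calls to the robot, and variables do not carry over. Pictures are saved under pics/ and viewed, and the job is handed in when it is done.

```bash
mkdir -p pics; ls; python3 - <<'E'
from workcell import bot, hand, kinematics, get_obs, vision
import cv2, numpy as np
np.set_printoptions(precision=4,suppress=True)
for n in ["side","top","wrist"]:
    r=vision.read_camera(n); cv2.imwrite(f"pics/{n}0.png",r["frame"][:,:,::-1])
    print(n,r["intrinsics"],r["view"])
o=get_obs(); print({k:np.round(v,4) for k,v in o.items()}, bot.tcp_to_tips)
E
```

```text
pics
side [[473.8039   0.     326.4017]
 [  0.     473.8039 197.3435]
 [  0.       0.       1.    ]] [[ 0.9853 -0.1701  0.0134 -0.4878]
 [-0.0775 -0.5162 -0.853   0.126 ]
 [ 0.152   0.8394 -0.5218  0.9935]
 [ 0.      0.      0.      1.    ]]
top [[427.6581   0.     323.6165]
 [  0.     427.6581 205.6071]
 [  0.       0.       1.    ]] [[-0.0096 -0.9998  0.0163  0.0204]
 [-0.9874  0.0069 -0.1581  0.4891]
 [ 0.1579 -0.0176 -0.9873  0.9922]
 [ 0.      0.      0.      1.    ]]
wrist [[343.9814   0.     318.656 ]
 [  0.     343.9814 195.2021]
 [  0.       0.       1.    ]] [[ 0.4043  0.9146 -0.0021 -0.624 ]
 [ 0.8702 -0.3839  0.3087 -0.0399]
 [ 0.2816 -0.1267 -0.9511  0.3817]
 [ 0.      0.      0.      1.    ]]
{'time_s': np.float64(0.15), 'joint_pos': array([ 1.1526,  0.3535,  1.634 , -0.    ,  1.1552, -0.0024]), 'joint_vel': array([-0.0012, -0.0013, -0.0028,  0.0002,  0.0012, -0.0001]), 'joint_efforts': array([  0.0005, -60.5632, -34.234 ,  -0.    ,   0.0061,   0.0001]), 'position': array([0.2523, 0.5714, 0.2477]), 'orientation': array([ 0.6922, -0.146 ,  0.1459, -0.6915]), 'wrist_force': array([0.1137, 0.2875, 0.4064]), 'ft_torque': array([-0.0148, -0.0076, -0.0058]), 'gripper_width': np.float64(0.0854)} 0.017
```

View pics/top0.png

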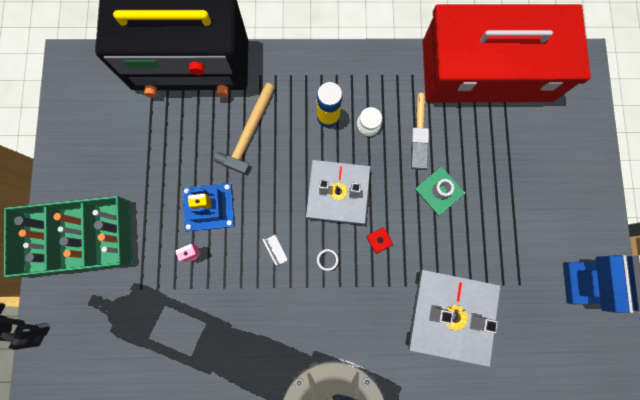

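View pics/side0.png

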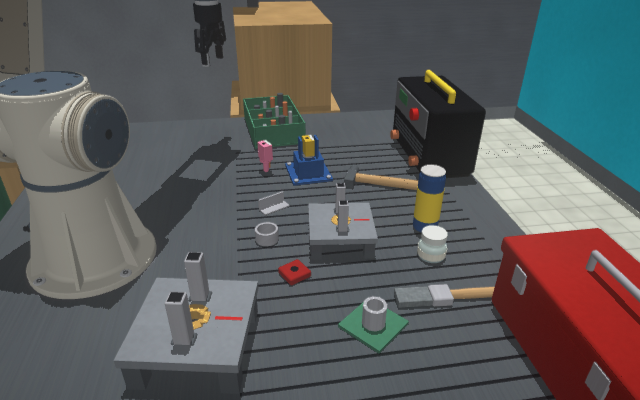

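View pics/wrist0.png

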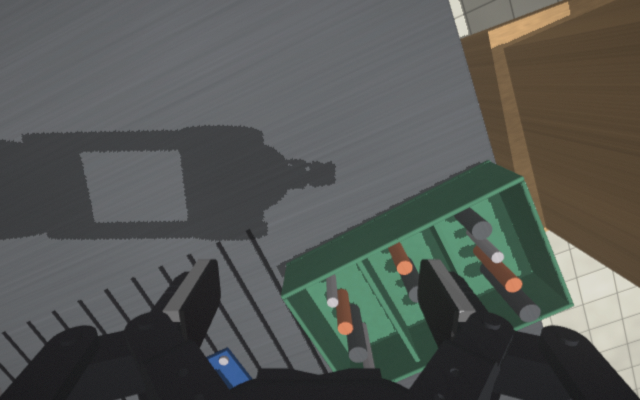

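The top view shows the post in the blue rack at about (200,201), the cup at (445,188) on the green foot, and the smaller fixture with its hole at about (339,191). The red line runs from there towards (340,172). The bigger fixture at (455,317) and the pink post at (187,254) are decoys. I'll take coarse positions first, then wrist views.

```bash
cat > h.py <<'E'
from workcell import bot, hand, kinematics, get_obs, vision, hand_in
import cv2, numpy as np
from scipy.spatial.transform import Rotation as R
np.set_printoptions(precision=4,suppress=True)
def cam(n,save=None):
    r=vision.read_camera(n)
    if save: cv2.imwrite(f"pics/{save}.png",r["frame"][:,:,::-1])
    return dict(f=r["frame"],K=np.array(r["intrinsics"]),V=np.array(r["view"]))
def ray(c,uv):
    d=np.linalg.inv(c["K"])@[uv[0],uv[1],1.]; Rm=c["V"][:3,:3]
    return -Rm.T@c["V"][:3,3], Rm.T@d
def plane(c,uv,z):
    o,d=ray(c,uv); return o+d*(z-o[2])/d[2]
def proj(c,p):
    q=c["V"][:3,:3]@np.asarray(p)+c["V"][:3,3]; q=c["K"]@q; return q[:2]/q[2]
def tri(obs):
    A=np.zeros((3,3));b=np.zeros(3)
    L=[]
    for c,uv in obs:
        o,d=ray(c,uv); d=d/np.linalg.norm(d); P=np.eye(3)-np.outer(d,d); A+=P;b+=P@o; L.append((o,P))
    x=np.linalg.solve(A,b); return x,[np.linalg.norm(P@(x-o)) for o,P in L]
def ori(yaw):
    """tool down, jaw (tool z) axis along world angle yaw"""
    z=np.array([np.cos(yaw),np.sin(yaw),0]);y=np.array([0,0,-1.]);x=np.cross(y,z)
    return R.from_matrix(np.stack([x,y,z],1)).as_quat()
E
python3 - <<'E'
from h import *
c=cam("top")
for n,uv,z in [("post",(200,201),.107),("cup",(445,188),.05),("hole",(339,191),.055),("redend",(340,168),.055),("cornerplate",(312,161),.05)]:
    print(n,plane(c,uv,z))
R0=R.from_quat(get_obs()["orientation"]).as_matrix(); print(R0)
w=cam("wrist"); o=ray(w,(320,200)); print(o, R0.T@(o[0]-get_obs()["position"]),R0.T@o[1])
for nm,(x0,y0,x1,y1) in dict(a=(170,170,250,240),b=(295,150,385,235),c=(410,160,480,220)).items():
    cv2.imwrite(f"pics/top_{nm}.png",cv2.resize(c["f"][y0:y1,x0:x1,::-1],None,fx=7,fy=7,interpolation=cv2.INTER_CUBIC))
E
```

```text
post [0.4907 0.2947 0.107 ]
cup [ 0.5284 -0.2765  0.05  ]
hole [ 0.5217 -0.0204  0.055 ]
redend [ 0.5781 -0.0236  0.055 ]
cornerplate [0.5971 0.0437 0.05  ]
[[ 0.9148 -0.0004  0.4039]
 [-0.4039 -0.0008  0.9148]
 [-0.     -1.     -0.0009]]
(array([0.1795, 0.6038, 0.3742]), array([ 0.2954, -0.1281, -0.9468])) [-0.0797 -0.1263 -0.    ] [0.322  0.9468 0.0029]
```

```bash
python3 - <<'E'
import cv2,numpy as np
a=[cv2.resize(cv2.imread(f"pics/top_{k}.png"),(390,390)) for k in "ab"]
cv2.imwrite("pics/top_ab.png",np.hstack(a))
E
```

```text
(no output)
```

View pics/top_ab.png

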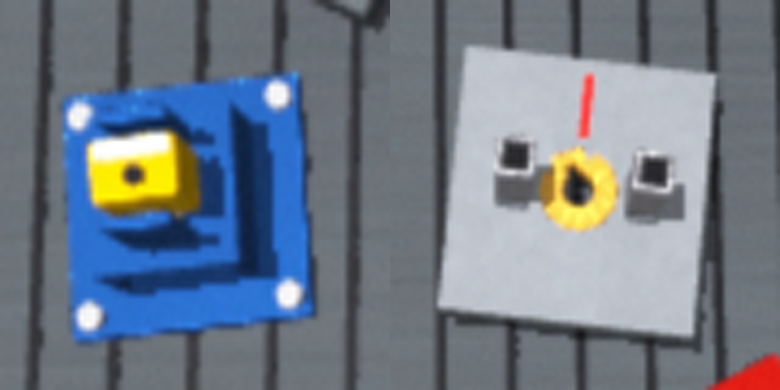

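```bash
python3 - <<'E'
from h import *
t=get_obs()["time_s"]
def go(p,yaw):
    bot.reach(p,ori(yaw)); o=get_obs(); print(o["time_s"],o["position"],o["joint_pos"])
import pickle
S={}
go([.455,.30,.30],np.pi/2); S["p1"]=cam("wrist","w_p1")
go([.50,.27,.30],np.pi/2); S["p2"]=cam("wrist","w_p2")
go([.49,-.0,.28],np.pi/2); S["f1"]=cam("wrist","w_f1")
go([.53,-.04,.28],np.pi/2); S["f2"]=cam("wrist","w_f2")
go([.50,-.26,.28],np.pi/2); S["c1"]=cam("wrist","w_c1")
go([.54,-.29,.28],np.pi/2); S["c2"]=cam("wrist","w_c2")
S["t"]=cam("top"); S["s"]=cam("side")
pickle.dump(S,open("S.pkl","wb"))
for a in "pfc": cv2.imwrite(f"pics/w_{a}.png",cv2.resize(np.vstack([S[a+"1"]["f"],S[a+"2"]["f"]])[:,:,::-1],(480,600)))
print(get_obs()["time_s"])
E
```

```text
1.5417 [0.4548 0.3006 0.2999] [ 0.5811  0.181   1.7461  0.0003  1.2145 -0.9897]
1.925 [0.5004 0.2702 0.2995] [ 0.4924  0.22    1.6979  0.0002  1.2243 -1.0779]
3.025 [0.4903 0.001  0.2803] [-0.0014  0.1082  1.8776  0.0006  1.1552 -1.5729]
3.4167 [ 0.5309 -0.0395  0.2797] [-0.0773  0.1783  1.7955  0.0003  1.1681 -1.6485]
4.3583 [ 0.5001 -0.2588  0.28  ] [-0.4805  0.2274  1.7327  0.0007  1.1817 -2.0519]
4.725 [ 0.5412 -0.2888  0.2797] [-0.4928  0.3079  1.6255  0.0003  1.2087 -2.0656]
4.875
```

View pics/w_p.png

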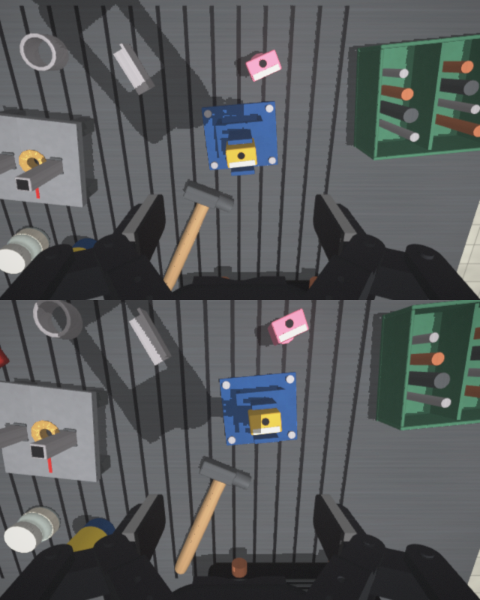

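View pics/w_f.png

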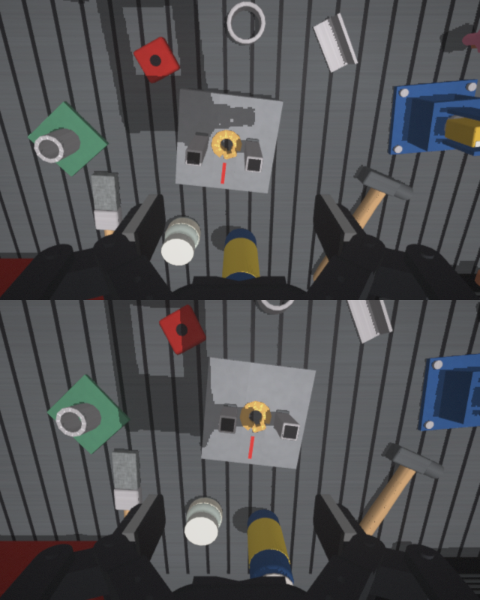

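View pics/w_c.png

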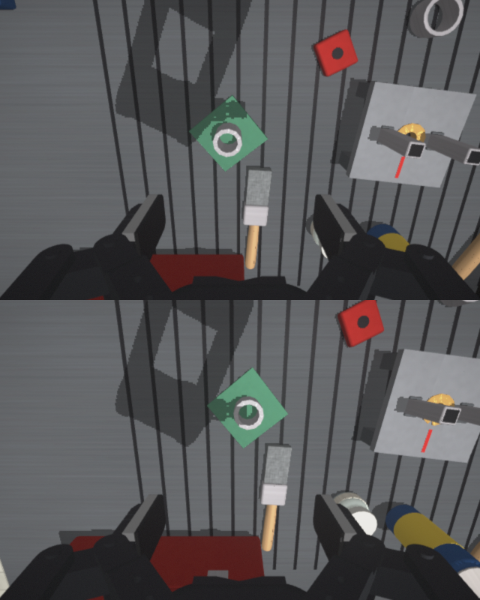

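The wrist views show the post head at roughly (320,205) in p1, the cup rim at about (305,187) in c1 and the bush at about (300,193) in f1. I'm enlarging the crops to measure.

```bash
python3 - <<'E'
import pickle,cv2,numpy as np
from h import *
S=pickle.load(open("S.pkl","rb"))
def crop(k,x0,y0,w,h,f): return cv2.resize(S[k]["f"][y0:y0+h,x0:x0+w,::-1],None,fx=f,fy=f,interpolation=cv2.INTER_CUBIC)
cv2.imwrite("pics/z_p.png",np.hstack([crop("p1",265,125,110,115,3.6),crop("p2",285,90,110,115,3.6)]))
cv2.imwrite("pics/z_f.png",np.hstack([crop("f1",230,110,150,150,2.6),crop("f2",265,70,150,150,2.6)]))
cv2.imwrite("pics/z_f2.png",np.hstack([crop("f1",280,170,44,44,9),crop("f2",320,134,44,44,9)]))
E
```

```text
(no output)
```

View pics/z_p.png

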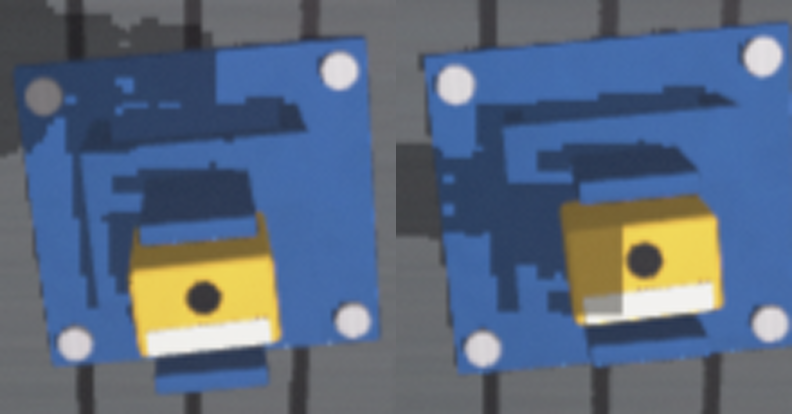

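View pics/z_f.png

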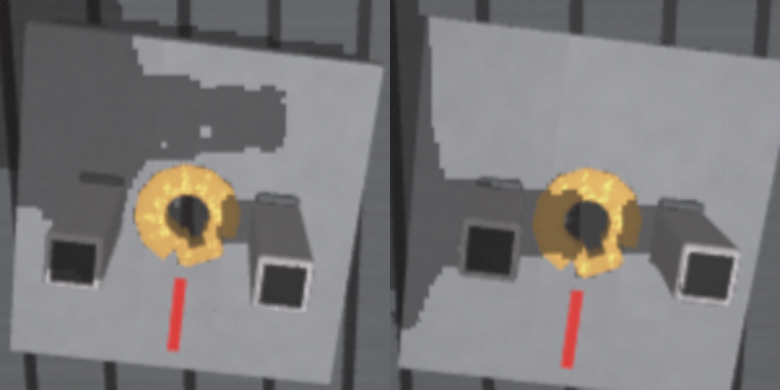

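View pics/z_f2.png

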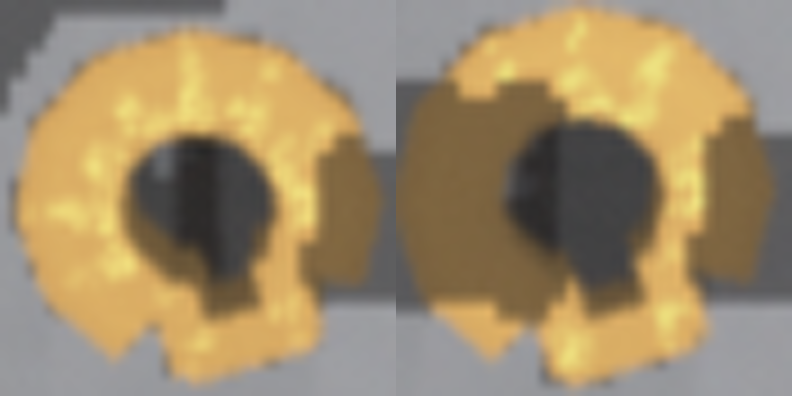

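```bash
cat > meas.py <<'E'
from h import *
import pickle
S=pickle.load(open("S.pkl","rb"))
def hsv(c): return cv2.cvtColor(c["f"],cv2.COLOR_RGB2HSV)
def cen(m): ys,xs=np.nonzero(m); return np.array([xs.mean(),ys.mean()])
def big(m):
    n,l,s,_=cv2.connectedComponentsWithStats(m.astype(np.uint8)); i=1+np.argmax(s[1:,4]); return l==i
def win(c,x0,y0,x1,y1):
    m=np.zeros(c["f"].shape[:2],bool); m[y0:y1,x0:x1]=1; return m
if __name__=="__main__":
  # post
  D={}
  for k,w in dict(p1=(265,125,375,240),p2=(285,90,395,205)).items():
    c=S[k];H=hsv(c);W=win(c,*w)
    Y=big(W&(H[...,0]>15)&(H[...,0]<35)&(H[...,1]>120)&(H[...,2]>80))
    x,y,ww,hh=cv2.boundingRect(Y.astype(np.uint8))
    dark=big(win(c,x+5,y+5,x+ww-5,y+hh+3)&(H[...,2]<75)&(H[...,1]<140))
    D[k]=cen(dark); 
    wh=big(win(c,x-3,y,x+ww+3,y+hh+8)&(H[...,1]<60)&(H[...,2]>110))
    box=cv2.boxPoints(cv2.minAreaRect(np.argwhere(wh)[:,::-1].astype(np.float32)))
    P=np.array([plane(c,b,.107)[:2] for b in box]); 
    e=[(P[(i+1)%4]-P[i]) for i in range(4)]; L=max(e,key=np.linalg.norm)
    print(k,"dot",D[k],plane(c,D[k],.107),"stripe n",wh.sum(),"ctr",P.mean(0),"sizes",[np.linalg.norm(v) for v in e[:2]],"edge ang",np.arctan2(L[1],L[0])%np.pi-np.pi/2)
  print("post top tri",tri([(S[k],D[k]) for k in D]))
  # cup rim
  C={}
  for k,w in dict(c1=(275,155,330,215),c2=(300,130,360,195)).items():
    c=S[k];H=hsv(c);W=win(c,*w)
    m=W&(H[...,1]<40)&(H[...,2]>150); m=big(m)
    cs,_=cv2.findContours(m.astype(np.uint8),cv2.RETR_EXTERNAL,cv2.CHAIN_APPROX_NONE)
    e=cv2.fitEllipse(max(cs,key=len)); C[k]=np.array(e[0]); print(k,e,plane(c,C[k],.05))
  print("cup tri",tri([(S[k],C[k]) for k in C]))
  # bush outer / hole
  F={}
  for k,w in dict(f1=(275,165,330,220),f2=(315,125,370,185)).items():
    c=S[k];H=hsv(c);W=win(c,*w)
    m=big(W&(H[...,0]>10)&(H[...,0]<30)&(H[...,1]>90)&(H[...,2]>80))
    cs,h=cv2.findContours(m.astype(np.uint8),cv2.RETR_CCOMP,cv2.CHAIN_APPROX_NONE)
    for ci,q in enumerate(cs):
        if len(q)>20: print(k,"ring" if h[0][ci][3]<0 else "hole",len(q),cv2.fitEllipse(q))
    o=max(cs,key=cv2.contourArea); F[k]=np.array(cv2.fitEllipse(o)[0]); print(plane(c,F[k],.055))
    r=big(win(c,w[0],w[1]+30,w[2],w[3]+50)&((H[...,0]<6)|(H[...,0]>174))&(H[...,1]>140))
    yx=np.argwhere(r); P=np.array([plane(c,p[::-1],.05)[:2] for p in yx]); v=np.linalg.svd(P-P.mean(0))[2][0]; v*=np.sign(v[0])
    print("red ctr",P.mean(0),"dir",np.arctan2(v[1],v[0]))
  print("bush tri",tri([(S[k],F[k]) for k in F]))
E
python3 meas.py
```

```text
p1 dot [321.     207.2439] [0.4911 0.3029 0.107 ] stripe n 309 ctr [0.5048 0.2997] sizes [np.float64(0.0438807892887273), np.float64(0.01351523282104608)] edge ang 0.3169987346907224
p2 dot [353.5    161.8696] [0.491  0.3031 0.107 ] stripe n 281 ctr [0.503  0.3038] sizes [np.float64(0.03513958905366434), np.float64(0.00789737884213705)] edge ang 0.12097218587325309
post top tri (array([0.4907, 0.3029, 0.1082]), [np.float64(3.353793700629259e-05), np.float64(3.353793700612093e-05)])
c1 ((302.8831787109375, 190.09165954589844), (36.04576110839844, 37.87508010864258), 98.34886169433594) [ 0.5303 -0.2758  0.05  ]
c2 ((331.2921142578125, 152.64093017578125), (36.316993713378906, 36.4205322265625), 44.26820755004883) [ 0.5302 -0.2756  0.05  ]
cup tri (array([ 0.5299, -0.2757,  0.0514]), [np.float64(3.673178266643155e-05), np.float64(3.6731782666386106e-05)])
f1 ring 117 ((301.4281921386719, 191.80560302734375), (36.68910217285156, 38.803138732910156), 95.65106964111328)
f1 hole 46 ((302.3297119140625, 192.07421875), (14.384799003601074, 17.677122116088867), 133.59912109375)
[ 0.5211 -0.0175  0.055 ]
red ctr [ 0.5682 -0.0228] dir -0.10963942956345613
f2 ring 125 ((340.16046142578125, 154.5203094482422), (38.9064826965332, 40.200199127197266), 52.188011169433594)
f2 hole 52 ((340.2677307128906, 155.51544189453125), (16.902286529541016, 19.920724868774414), 150.8133087158203)
[ 0.5209 -0.0174  0.055 ]
red ctr [ 0.5675 -0.0221] dir -0.1218475576340432
bush tri (array([ 0.5207, -0.0174,  0.0562]), [np.float64(3.16335587621211e-05), np.float64(3.163355876209018e-05)])
```

Triangulated heights are 0.108 for the head top (expected 0.107), 0.051 for the cup rim (0.050) and 0.056 for the bush (0.055), so they agree to about 1 mm. Post yaw is about +0.12. Next I'll pick the post.

```bash
python3 - <<'E'
from h import *
def st(m=""): o=get_obs(); print(m,round(float(o["time_s"]),2),o["position"],o["wrist_force"],o["ft_torque"],round(float(o["gripper_width"]),4)); return o
x,y,yaw=.4908,.3030,np.pi/2+.12
bot.reach([x,y,.20],ori(yaw)); st("above")
cam("wrist","w_p3")
bot.servo_line([x,y,.085],velocity=.1); st("down")
hand.move_gripper(.03,60); st("grip")
bot.dwell(.2); st()
bot.servo_line([x,y,.20],velocity=.08); st("up")
cam("wrist","w_p4"); cam("side","s_p4")
E
```

```text
above 7.03 [0.4914 0.3024 0.2002] [-0.5614 -0.3265  0.7336] [-0.004  -0.0326  0.033 ] 0.0852
down 8.38 [0.4912 0.3033 0.0856] [-0.3237  0.8457 -0.2992] [-0.0421  0.0065 -0.0064] 0.0856
grip 8.87 [0.4909 0.3031 0.0854] [-1.7129 -1.6503  5.219 ] [-0.1169  0.2257 -0.0183] 0.0392
 9.07 [0.4909 0.3031 0.0854] [-1.2791 -0.8536  5.7498] [-0.1265  0.1869  0.0336] 0.0398
up 10.66 [0.4905 0.3028 0.1994] [ 0.1406 -0.8053 -5.6965] [ 0.001   0.0578 -0.0121] 0.0394
```

```bash
python3 - <<'E'
import cv2,numpy as np
a=cv2.imread("pics/w_p4.png");b=cv2.imread("pics/s_p4.png")[0:300,150:470];p=cv2.imread("pics/w_p3.png")
cv2.imwrite("pics/v1.png",np.hstack([cv2.resize(np.vstack([p,a]),(440,550)),cv2.resize(b,(350,328)) if 0 else np.pad(cv2.resize(b,(350,328)),((0,222),(0,0),(0,0)))]))
E
```

```text
(no output)
```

View pics/v1.png

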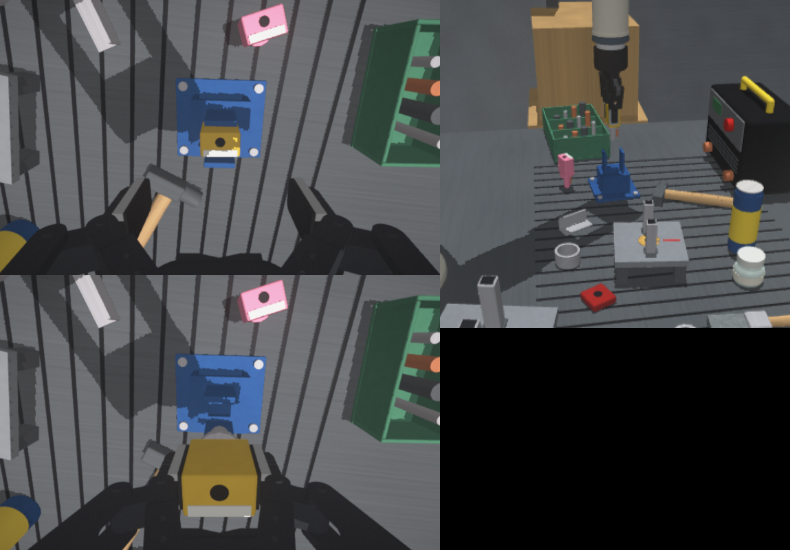

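The post is out of the rack, held square with a width of 39.4 mm, and weighs about 5.7 N. I'll check its pose in hand, then take it to the cup.

```bash
cat > dot.py <<'E'
from h import *
from meas import hsv,big,cen,win
def dot(c,w=(180,190,460,400)):
    H=hsv(c); W=win(c,*w)
    Y=big(W&(H[...,0]>15)&(H[...,0]<35)&(H[...,1]>110)&(H[...,2]>60))
    hull=np.zeros(Y.shape,np.uint8); cs,_=cv2.findContours(Y.astype(np.uint8),cv2.RETR_EXTERNAL,cv2.CHAIN_APPROX_NONE)
    h=cv2.convexHull(max(cs,key=len)); cv2.fillConvexPoly(hull,h,1); hull=cv2.erode(hull,np.ones((9,9)))
    return cen(big((hull>0)&(H[...,2]<70)&(H[...,1]<140)))
E
python3 - <<'E'
from dot import *
c=cam("wrist"); o=get_obs(); d=dot(c); z=o["position"][2]-.0304+.052
print(d,plane(c,d,z),o["position"],"expect px",proj(c,[*o["position"][:2],z]))
x,y=.5301,-.2757; yaw=np.pi/2+.12
def st(m=""): o=get_obs(); print(m,round(float(o["time_s"]),2),o["position"],o["wrist_force"],o["ft_torque"],round(float(o["gripper_width"]),4)); return o
bot.servo_line([.4908,.303,.28],velocity=.2)
bot.reach([x,y,.28],ori(yaw)); st("over cup")
bot.servo_line([x,y,.135],velocity=.15); st("at .135")
cam("wrist","w_c3");cam("side","s_c3")
E
python3 - <<'E'
import cv2,numpy as np
a=cv2.imread("pics/w_c3.png");b=cv2.imread("pics/s_c3.png")[150:400,250:570]
cv2.imwrite("pics/v2.png",np.hstack([cv2.resize(a,(400,250)),cv2.resize(b,(320,250))]))
E
```

```text
[318.6427 316.4376] [0.491  0.3032 0.2212] [0.4906 0.3029 0.1996] expect px [317.9668 315.5491]
over cup 13.44 [ 0.5305 -0.2748  0.28  ] [-0.3451  1.1758 -6.502 ] [-0.0517 -0.0304  0.0304] 0.0394
at .135 14.56 [ 0.5308 -0.276   0.1359] [ 1.0367  0.0141 -4.8214] [ 0.0299  0.0293 -0.0039] 0.0394
```

View pics/v2.png

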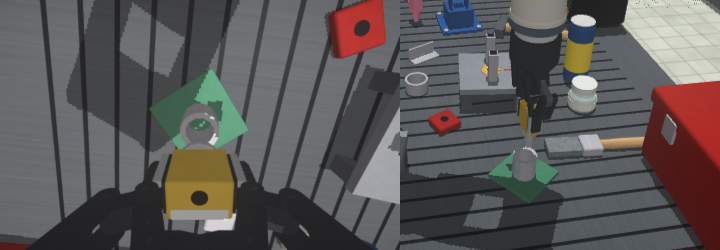

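The post is aligned with the cup to within 1 mm. I'll lower it with force checks.

```bash
python3 - <<'E'
from h import *
def st(m=""): o=get_obs(); print(m,round(float(o["time_s"]),2),o["position"],o["wrist_force"],o["ft_torque"],round(float(o["gripper_width"]),4)); return o
x,y=.5301,-.2757
bot.servo_line([x,y,.088],velocity=.08); st()
for z in [.084,.082,.081,.080,.079,.078]:
    bot.servo_line([x,y,z],velocity=.03); o=st()
    if o["wrist_force"][2]>-1: break
hand.move_gripper(.085); bot.dwell(.4); st("open")
bot.servo_line([x,y,.15],velocity=.12)
c=cam("wrist","w_c4"); cam("side","s_c4"); st()
E
python3 - <<'E'
import cv2,numpy as np
a=cv2.imread("pics/w_c4.png");b=cv2.imread("pics/s_c4.png")[150:400,250:570]
cv2.imwrite("pics/v3.png",np.hstack([cv2.resize(a,(400,250)),cv2.resize(b,(320,250))]))
E
```

```text
15.39 [ 0.5293 -0.2754  0.0874] [-2.7555 -0.177  -6.5504] [-0.0342  0.6006 -0.0081] 0.0396
 15.68 [ 0.5294 -0.2757  0.0839] [-3.8989 -1.6005 -7.9787] [-0.249   0.9401  0.0053] 0.0393
 15.93 [ 0.5294 -0.2758  0.0821] [-5.8856 -1.5905 -5.4148] [-0.3026  1.1409 -0.0018] 0.0392
 16.18 [ 0.5295 -0.2758  0.0813] [-7.0855 -1.6296 -2.7075] [-0.2459  1.2438 -0.0201] 0.0393
 16.43 [ 0.5294 -0.2758  0.0804] [-6.9993 -1.6726 -1.9407] [-0.2723  1.3691 -0.0071] 0.0394
 16.68 [ 0.5295 -0.2758  0.0803] [-9.9925 -0.0641  7.4906] [0.0299 1.735  0.0603] 0.0392
open 17.59 [ 0.5301 -0.2757  0.079 ] [ 0.3376 -0.7822 -0.0062] [0.0158 0.0206 0.0297] 0.085
 18.43 [ 0.5295 -0.2754  0.149 ] [-0.0646 -0.1527  0.8617] [-0.0385  0.0255 -0.0085] 0.0853
```

View pics/v3.png

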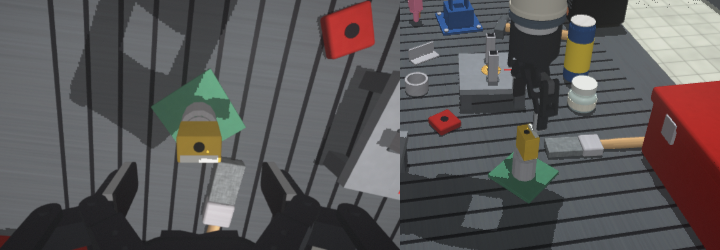

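The post is standing in the cup, released and upright. The side view also shows it upright, at about (525,155). I'll measure its pose with the gripper turned 90° and check the tilt.

```bash
python3 - <<'E'
from dot import *
import pickle
c0=cam("wrist")
bot.reach([.53,-.265,.24],ori(.12)); c1=cam("wrist","w_c5")
bot.reach([.53,-.290,.21],ori(.12)); c2=cam("wrist","w_c6")
pickle.dump((c0,c1,c2),open("C.pkl","wb"))
print(get_obs()["time_s"],get_obs()["joint_pos"])
cv2.imwrite("pics/v4.png",np.hstack([cv2.resize(c["f"][100:300,220:420,::-1],(400,400),interpolation=cv2.INTER_CUBIC) for c in (c1,c2)]))
E
```

```text
20.2833 [-0.5035  0.36    1.7162  0.0003  1.067  -0.623 ]
```

View pics/v4.png

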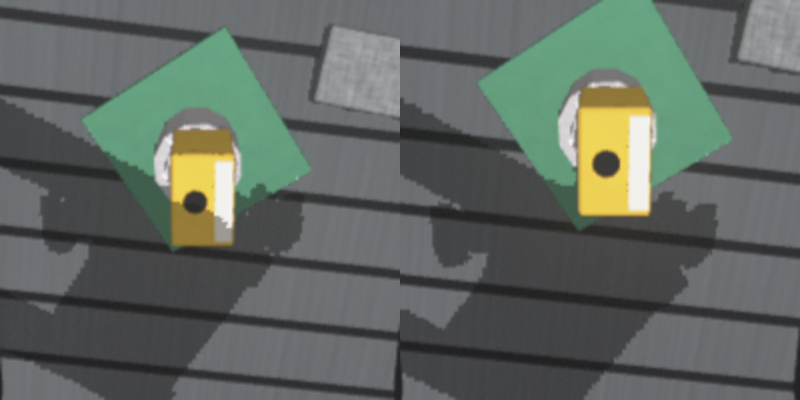

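```bash
python3 - <<'E'
from dot import *
import pickle
c0,c1,c2=pickle.load(open("C.pkl","rb"))
ds=[(c,dot(c,(200,90,460,330))) for c in (c0,c1,c2)]
for c,d in ds: print(d,plane(c,d,.102))
print(tri(ds))
for c in (c1,c2):
    H=hsv(c); wh=big(win(c,300,120,360,240)&(H[...,1]<50)&(H[...,2]>190))
    b=cv2.minAreaRect(np.argwhere(wh)[:,::-1].astype(np.float32)); P=np.array([plane(c,q,.102)[:2] for q in cv2.boxPoints(b)])
    e=[P[1]-P[0],P[2]-P[1]]; L=max(e,key=np.linalg.norm); print([np.linalg.norm(v) for v in e],np.arctan2(L[1],L[0])%np.pi-np.pi/2, P.mean(0))
E
```

```text
[317.9024 235.8927] [ 0.5296 -0.2755  0.102 ]
[316.9726 200.9589] [ 0.5292 -0.2764  0.102 ]
[322.8191 181.4149] [ 0.5294 -0.2759  0.102 ]
(array([ 0.5292, -0.2757,  0.1032]), [np.float64(0.0001542209568520563), np.float64(0.00025670268514989383), np.float64(0.00021771827640971875)])
[np.float64(0.006369229748341906), np.float64(0.027245251527387094)] 0.1353974003987508 [ 0.5401 -0.2718]
[np.float64(0.033694991430644576), np.float64(0.006637425129512015)] 0.09942889579964587 [ 0.5407 -0.2746]
```

```bash
python3 - <<'E'
from h import *
import pickle
S=pickle.load(open("S.pkl","rb"))
def w(k,x0,y0,px,off=0): return plane(S[k],(x0+(px[0]-off)/9-.44,y0+px[1]/9-.44),.0555)[:2]
for k,x0,y0,off,pts in [("f1",280,170,0,[(199,207),(208,318),(262,298)]),("f2",320,134,396,[(585,190),(592,318),(645,298)])]:
    c,a,b=[w(k,x0,y0,p,off) for p in pts]; m=(a+b)/2-c; e=b-a
    print(c,np.linalg.norm(m),np.arctan2(m[1],m[0]),"width",np.linalg.norm(e),np.arctan2(-e[0],e[1]))
# hole circle fit: dark region edges
for k,wd in dict(f1=(275,165,330,220),f2=(315,125,370,185)).items():
    c=S[k];f=c["f"].astype(int);ctr=np.array([.5208,-.0174])
    g=f[...,0]-f[...,2]
    print(k); 
    for a in np.arange(-1.,1.3,.2):
        row=[]
        for r in (.0075,.0105,.012,.0135):
            u=proj(c,[*(ctr+r*np.array([np.cos(a),np.sin(a)])),.0555]); row.append(int(cv2.remap(f[...,0].astype(np.float32),np.float32([[u[0]]]),np.float32([[u[1]]]),cv2.INTER_LINEAR)[0,0]))
        print(round(a,1),row)
E
```

```text
[ 0.5217 -0.0172] 0.013387375616015378 0.31377761800590825 width 0.007002228994737616 0.3729368713119479
[ 0.5209 -0.017 ] 0.01447213928227894 0.29119113102765887 width 0.006542521366591392 0.3721438014412654
f1
-1.0 [111, 214, 231, 228]
-0.8 [110, 210, 236, 231]
-0.6 [108, 194, 217, 218]
-0.4 [101, 166, 214, 221]
-0.2 [101, 157, 216, 218]
-0.0 [89, 125, 160, 179]
0.2 [55, 84, 103, 114]
0.4 [56, 82, 103, 113]
0.6 [67, 109, 165, 190]
0.8 [71, 156, 211, 217]
1.0 [78, 185, 215, 207]
1.2 [76, 202, 221, 199]
f2
-1.0 [55, 117, 123, 124]
-0.8 [60, 118, 123, 125]
-0.6 [61, 117, 122, 124]
-0.4 [67, 112, 121, 122]
-0.2 [75, 112, 131, 166]
-0.0 [68, 98, 145, 182]
0.2 [66, 71, 90, 108]
0.4 [66, 70, 89, 110]
0.6 [67, 109, 151, 184]
0.8 [76, 159, 212, 222]
1.0 [77, 178, 222, 222]
1.2 [74, 203, 220, 195]
```

The post stands at (0.5293, -0.2758), yaw about 0.11. The key-way points at a world yaw of about 0.30, roughly +0.42 from the red line, which is within the stated creep. Now I'll regrasp across the thin sides.

```bash
python3 - <<'E'
from dot import *
def st(m=""): o=get_obs(); print(m,round(float(o["time_s"]),2),o["position"],o["wrist_force"],o["ft_torque"],round(float(o["gripper_width"]),4)); return o
x,y,yw=.5294,-.2758,.115
bot.reach([x,y,.17],ori(yw)); st()
bot.servo_line([x,y,.081],velocity=.12); st()
hand.move_gripper(.015,70); bot.dwell(.15); st("grip")
zg=get_obs()["position"][2]
bot.servo_line([x,y,.15],velocity=.08); o=st("up")
c=cam("wrist","w_c7"); d=dot(c); zt=o["position"][2]-zg+.102
print("zg",zg,d,plane(c,d,zt),proj(c,[*o["position"][:2],zt]))
bot.servo_line([x,y,.25],velocity=.2)
bot.reach([.5208,-.0174,.25],ori(.31)); st()
bot.servo_line([.5208,-.0174,.136],velocity=.12); st()
c=cam("wrist","w_f7"); cam("side","s_f7"); print(dot(c))
cv2.imwrite("pics/v5.png",np.hstack([cv2.imread("pics/w_f7.png")[::2,::2],cv2.imread("pics/s_f7.png")[120:320,240:560]]))
E
```

```text
20.57 [ 0.5287 -0.2748  0.1698] [ 0.8337 -0.3901  0.8641] [ 0.0008 -0.0531 -0.0048] 0.0851
 21.47 [ 0.53   -0.2762  0.0818] [ 0.2036  0.6015 -0.0345] [-0.0098 -0.022  -0.0246] 0.085
grip 22.19 [ 0.5306 -0.2761  0.0819] [3.723  0.8034 6.382 ] [ 0.1526 -0.3509 -0.0181] 0.025
up 23.21 [ 0.529  -0.2756  0.1495] [ 0.1741  0.1607 -5.1388] [-0.0117 -0.0366 -0.0555] 0.0255
zg 0.08192627438011661 [310.4088 312.5241] [ 0.5255 -0.2763  0.1696] [320.2652 311.8859]
 24.92 [ 0.521  -0.0182  0.2496] [ 0.4685 -0.7947 -4.8038] [ 0.0109 -0.055   0.0181] 0.025
 26.02 [ 0.5214 -0.0175  0.1367] [ 0.5034 -0.3845 -4.7468] [ 0.0062 -0.0029  0.0113] 0.0249
[310.3465 312.6328]
```

View pics/v5.png

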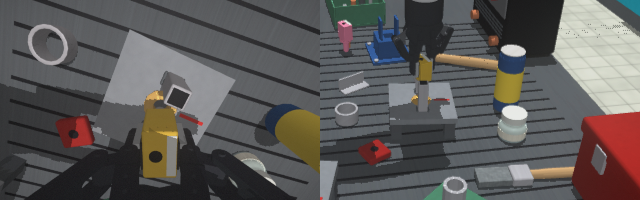

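The dot on the head sits about 3.5 mm off-centre towards -x: in v4 the head spans 578–652 while the dot is at 605. That explains both the cup side-force and the offset seen now, so the post is centred in the grip. I'll lower it to just above key contact, watching the forces.

```bash
python3 - <<'E'
from h import *
def st(m=""): o=get_obs(); print(m,round(float(o["time_s"]),2),o["position"],o["wrist_force"],o["ft_torque"],round(float(o["gripper_width"]),4)); return o
x,y=.5208,-.0174
for z in [.124,.120,.1165,.1145,.113,.112,.111,.110,.109,.108]:
    bot.servo_line([x,y,z],velocity=.04); bot.dwell(.1); o=st(z)
    if o["wrist_force"][2]>-1 or np.hypot(*o["wrist_force"][:2])>10: break
E
```

```text
0.124 26.67 [ 0.5209 -0.0174  0.124 ] [-0.3345  0.5364 -5.3967] [0.0224 0.0389 0.0329] 0.0249
0.12 27.02 [ 0.5208 -0.0174  0.12  ] [-0.9724  0.4469 -5.6717] [0.0023 0.0157 0.0585] 0.025
0.1165 27.37 [ 0.5208 -0.0174  0.1164] [ 0.4291 -0.9361 -5.8663] [-0.0116  0.019  -0.0102] 0.025
0.1145 27.72 [ 0.5209 -0.0174  0.1145] [ 0.1793  0.1322 -5.4451] [ 0.0162 -0.0812  0.026 ] 0.0253
0.113 28.07 [ 0.5209 -0.0174  0.113 ] [ 0.8524 -0.0658 -6.2196] [ 0.0048 -0.2027 -0.0032] 0.0253
0.112 28.42 [ 0.5209 -0.0174  0.112 ] [ 0.7928  0.1896 -6.4781] [-0.0011 -0.245   0.0081] 0.0252
0.111 28.77 [ 0.5209 -0.0174  0.111 ] [ 1.9244  0.2665 -5.6184] [ 0.113  -0.2313  0.0262] 0.0252
0.11 29.12 [ 0.5209 -0.0174  0.11  ] [ 1.424   0.4424 -5.856 ] [ 0.0538 -0.3711 -0.0112] 0.0257
0.109 29.47 [ 0.5208 -0.0174  0.109 ] [ 2.2245  0.0118 -6.0542] [-0.0007 -0.3169 -0.0382] 0.025
0.108 29.82 [ 0.5208 -0.0174  0.108 ] [ 2.138   0.2502 -5.8294] [ 0.0765 -0.3553  0.0004] 0.0254
```

```bash
python3 - <<'E'
from h import *
def st(m=""): o=get_obs(); print(m,round(float(o["time_s"]),2),o["position"],o["wrist_force"],o["ft_torque"],round(float(o["gripper_width"]),4)); return o
x,y=.5213,-.0173
for z in [.108,.107,.106,.105,.104,.103,.102]:
    bot.servo_line([x,y,z],velocity=.03); bot.dwell(.1); o=st(z)
    if o["wrist_force"][2]>0 or np.hypot(*o["wrist_force"][:2])>10: break
E
```

```text
0.108 30.17 [ 0.521  -0.0173  0.1079] [ 0.8191 -0.4287 -4.1061] [ 0.0144 -0.0446 -0.0038] 0.0254
0.107 30.52 [ 0.5212 -0.0173  0.1069] [-0.2007 -0.7154 -5.1798] [-0.0651  0.0152  0.0135] 0.0255
0.106 30.87 [ 0.5213 -0.0173  0.106 ] [-0.0413  0.4256 -5.9891] [ 0.0268  0.0166 -0.0157] 0.0254
0.105 31.22 [ 0.5213 -0.0173  0.105 ] [ 0.0794 -0.1684 -5.8785] [ 0.0173  0.0073 -0.0067] 0.0248
0.104 31.57 [ 0.5213 -0.0173  0.104 ] [ 0.4395 -0.1295 -5.581 ] [ 0.014   0.0015 -0.0211] 0.0255
0.103 31.92 [ 0.5213 -0.0173  0.103 ] [ 0.7676  0.2188 -5.3678] [-0.0186 -0.0143  0.0082] 0.0254
0.102 32.27 [ 0.5213 -0.0173  0.102 ] [-0.0313 -0.4473 -4.7297] [-0.0226 -0.0178 -0.0312] 0.0251
```

There is no key contact well past the expected 0.1105, and no load, so the key appears to be in the key-way. I'll feel both walls by turning to confirm and centre it, then lower.

```bash
python3 - <<'E'
from h import *
x,y=.5213,-.0173
p=[x,y,.102]
def tz(): 
    a=[]
    for _ in range(3): bot.dwell(.02); a.append(get_obs()["ft_torque"][2])
    return np.mean(a)
lim={}
for s in (1,-1):
    for k in range(1,8):
        a=.31+s*.04*k
        bot.servo_line(p,ori(a),velocity=.05); t=tz(); print(round(a,2),round(t,3),get_obs()["wrist_force"][:2])
        if abs(t)>.12: break
    lim[s]=a
    bot.servo_line(p,ori(.31),velocity=.05)
print(lim,get_obs()["time_s"])
E
```

```text
0.35 -0.016 [-0.4832 -0.0435]
0.39 0.014 [ 0.0845 -0.3432]
0.43 -0.039 [ 0.8257 -1.3851]
0.47 -0.044 [ 0.4258 -4.9863]
0.51 -0.064 [ 1.3025 -6.27  ]
0.55 -0.113 [ 4.5761 -7.8898]
0.59 -0.225 [ 3.8953 -7.7933]
0.27 0.024 [-0.7525  0.9709]
0.23 -0.012 [-0.2201 -0.6168]
0.19 0.003 [0.1885 0.0947]
0.15 0.003 [-0.4224  1.8415]
0.11 0.078 [0.5126 4.9004]
0.07 0.072 [1.2412 6.3971]
0.03 0.226 [1.0606 7.7188]
{1: 0.5900000000000001, -1: 0.02999999999999997} 37.3333
```

Walls are felt at about 0.43 and 0.16, so the centre is 0.30. The key is in the key-way. Lowering to the seat.

```bash
python3 - <<'E'
from h import *
def st(m=""): o=get_obs(); print(m,round(float(o["time_s"]),2),o["position"],o["wrist_force"],o["ft_torque"],round(float(o["gripper_width"]),4)); return o
x,y=.5213,-.0173
bot.servo_line([x,y,.102],ori(.30),velocity=.05)
for z in [.098,.094,.091,.089,.088,.087,.086,.085,.084,.083,.082]:
    bot.servo_line([x,y,z],velocity=.04); bot.dwell(.06); o=st(z)
    if o["wrist_force"][2]>3 or np.hypot(*o["wrist_force"][:2])>15: break
bot.dwell(.3); st()
cam("side","s_f8"); cam("wrist","w_f8")
cv2.imwrite("pics/v6.png",np.hstack([cv2.imread("pics/w_f8.png")[::2,::2],cv2.resize(cv2.imread("pics/s_f8.png")[150:275,260:460],(320,200))]))
E
```

```text
0.098 37.89 [ 0.5211 -0.0173  0.0978] [ 0.1088  0.1745 -5.3951] [-0.0155 -0.0283 -0.0237] 0.025
0.094 38.2 [ 0.5212 -0.0173  0.0938] [ 0.4232  0.87   -5.2442] [ 0.0004 -0.0369 -0.0298] 0.025
0.091 38.51 [ 0.5212 -0.0173  0.0909] [ 0.6405  0.7046 -5.057 ] [0.0056 0.0184 0.0384] 0.0254
0.089 38.82 [ 0.5213 -0.0173  0.089 ] [-0.5056  0.9561 -5.3695] [ 0.0291 -0.0943  0.0015] 0.0253
0.088 39.12 [ 0.5213 -0.0173  0.088 ] [ 0.9313  0.1556 -4.9699] [-0.0067  0.028   0.0338] 0.0255
0.087 39.43 [ 0.5213 -0.0173  0.087 ] [-0.1697  0.1845 -4.808 ] [-0.0235  0.029   0.0269] 0.0254
0.086 39.74 [ 0.5213 -0.0173  0.0869] [-3.7435 -0.3382  6.8451] [-0.0434  0.7659 -0.0073] 0.0248
 40.04 [ 0.5213 -0.0173  0.0869] [-3.8688  0.6749  6.8429] [-0.038   0.7447 -0.0479] 0.0256
```

View pics/v6.png

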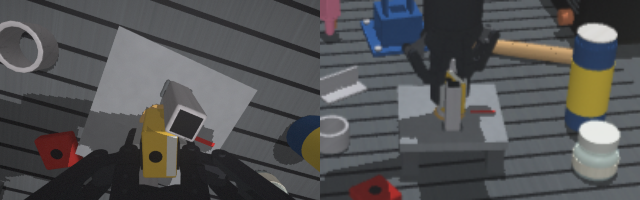

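The post is seated at TCP 0.0869, giving an origin of about 0.055, which matches. I'll press a touch more to confirm it's solid, hold, then release and retreat upwards.

```bash
python3 - <<'E'
from dot import *
def st(m=""): o=get_obs(); print(m,round(float(o["time_s"]),2),o["position"],o["wrist_force"],o["ft_torque"],round(float(o["gripper_width"]),4)); return o
x,y=.5213,-.0173
bot.servo_line([x,y,.085],velocity=.03); bot.dwell(.3); st("press")
bot.servo_line([x,y,.0865],velocity=.03); bot.dwell(.3); st("ease")
hand.move_gripper(.06); bot.dwell(.1); hand.move_gripper(.085); bot.dwell(.3); st("open")
bot.servo_line([x,y,.20],velocity=.1); st("up")
c1=cam("wrist","w_f9")
bot.reach([.53,.02,.28],ori(.30)); bot.dwell(.2); st(); c2=cam("wrist","w_f10"); cs=cam("side","s_f10"); ct=cam("top","t_f10")
import pickle; pickle.dump((c1,c2,cs,ct),open("E.pkl","wb"))
v=lambda c,x0,y0,w,h: cv2.resize(c["f"][y0:y0+h,x0:x0+w,::-1],(390,290),interpolation=cv2.INTER_CUBIC)
cv2.imwrite("pics/v7.png",np.vstack([np.hstack([v(c1,210,110,240,178),v(c2,210,80,240,178)]),np.hstack([v(cs,290,160,120,89),v(ct,290,150,100,74)])]))
E
```

```text
press 40.69 [ 0.5213 -0.0173  0.0868] [-7.5945 -0.3832 20.2331] [-0.0356  1.5018 -0.0564] 0.0252
ease 41.24 [ 0.5217 -0.0173  0.0869] [-2.3614 -0.2546  7.4813] [-0.0459  0.4691  0.0091] 0.0252
open 42.45 [ 0.5213 -0.0173  0.0865] [ 0.4265 -0.3522 -0.1213] [ 0.0243  0.0511 -0.0294] 0.085
up 43.73 [ 0.5209 -0.0173  0.1994] [-0.5169 -1.0296  0.4694] [-0.0175 -0.0186 -0.0128] 0.0848
 44.42 [0.5291 0.0197 0.2785] [-0.1924  0.2044  0.8328] [ 0.0413 -0.0132 -0.0089] 0.085
```

View pics/v7.png

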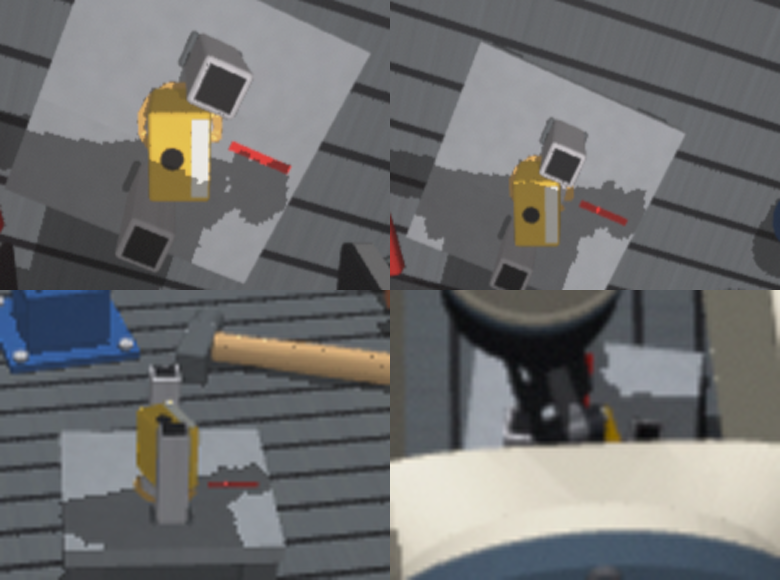

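The post stands between the stubs on the bush, with the dot at about (318,207) in the first wrist view. The side view shows it upright. One numeric check on the top of the head before handing in.

```bash
python3 - <<'E'
from dot import *
import pickle
c1,c2,cs,ct=pickle.load(open("E.pkl","rb"))
ds=[(c,dot(c,(200,80,460,330))) for c in (c1,c2)]
print([d for _,d in ds],tri(ds),[plane(c,d,.107) for c,d in ds])
print("expected",np.array([.5210,-.0174])-.0035*np.array([np.cos(.3),np.sin(.3)]))
E
```

```text
[array([315.4153, 207.6102]), array([296.4571, 211.7143])] (array([ 0.5184, -0.0189,  0.1061]), [np.float64(2.8674495639657897e-05), np.float64(2.867449563975917e-05)]) [array([ 0.5183, -0.0185,  0.107 ]), array([ 0.5184, -0.0185,  0.107 ])]
expected [ 0.5177 -0.0184]
```

The head-top dot is at (0.5184, -0.0187, 0.106), against an expected (0.5177, -0.0184, 0.107). The post is home and upright, so I'm handing in.

```bash
python3 - <<'E'
from h import *
o=get_obs(); print(o["time_s"],o["position"],o["wrist_force"]); print(hand_in())
E
```

```text
44.575 [0.5296 0.0197 0.2791] [-0.0744 -0.623  -0.0442]
the job is handed in; nothing more can be done
None
```

I handed the job in at 44.6 s. The post is in the brass bush of the smaller fixture, released, with its collar on the bush.

**What I did**
- I took the post from the rack across its 40 mm width, stood it in the turning cup and let go, then regrasped it across the 26 mm sides.
- I put the pin in the hole at a world yaw of 0.31. It passed the height where the key would land on the bush without contact, so it was already in the key-way.
- Turning the post both ways, I felt the key-way walls at about 0.43 and 0.16. I centred it at 0.30 and lowered it to a solid stop at TCP height 0.0869, which puts the collar at about 0.055.
- I pressed to about 20 N while still holding, eased off, released and moved clear.

**Last checks**
- The dot on the head's top came out at (0.5184, -0.0189, 0.106), within about 1 mm of where it should be in each axis. The side view shows the post upright between the stubs.
- I saw no bystander disturbed in the pictures, but I did not measure their positions.

**Disagreements along the way**
- The dot I had aimed at sits about 3.5 mm off the post's axis. Placing into the cup therefore met a side force of about 10 N, and the post stood about 3 mm off the cup's centre there, inside the 12 mm limit. The regrasp centred it.
- A side load of about 7.6 N and a moment of 1.5 N m appeared during the final press. Both dropped when I eased off and were gone after release.

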